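# Lock the window cell's bayonet ring with a pin spanner

## Task

Take the larger of the two pin spanners (the one with the longer bridge, whose pins fit the recessed ring of the window cell), put its pins fully into the ring's two holes and turn the ring clockwise until it is firmly home against its stop. Be gentle: do not force the ring, do not touch the glass or turn the ring with the fingers. Then stand the spanner back upright in the rest it came from, and leave everything else on the bench alone.

Things in the scene. Friction and masses are not known exactly. Their poses are not given: they have to be found in the camera images.
- spanner: spanner to use, 0.1-0.2 kg, upright in its rest. Origin: centre of its steel bridge's underside; z up the handle, x through both pins. Pins: 5 mm round, bevelled tips, at x = +-22, down to z = -13 mm. Bridge 64 (x) x 24 x 8 mm high; stem 16 mm round, z = 8 to 33 mm; flat handle 44 (x) x 14 (y) mm, z = 33 to 69 mm, to be gripped across the 14 mm. A half turn about z makes no difference
- spanner_tips (a point): point midway between the two pin tips, 13 mm below the spanner's origin, same axes
- spanner_grip (a point): middle of the spanner's handle, 51 mm above the spanner's origin
- rest_a: fixed grey rest of the spanner, 90 (x) x 55 (y) x 30 mm high, origin at the centre of its underside. A slot of 54 (x) x 13 (y) mm, 18 mm deep, in its top takes the pins; the bridge lies on the top: the spanner's origin is then 30 mm above the rest's, their x axes in line (either way round). Differs from rest_b only by the spanner it holds
- rest_b: identical rest, that of the small spanner; origin at the centre of its underside
- small_spanner: bystander: a smaller spanner with the same handle, but its bridge is only 38 mm long (x) and its pins 24 mm apart: it does not fit; origin at the underside of its bridge
- cell: fixed window cell: grey base plate 120 by 120 by 18 mm with an upright aluminium barrel of 84 mm diameter, its rim 56 mm above the bench. Origin at the centre of its underside, on the barrel's axis. In the barrel's mouth is a round recess of 66 mm diameter with the dark steel ring in it, 4 mm below the rim
- window: round glass window, 34 mm across, in the bottom of the barrel under the ring, seen through its middle; 45 mm above the cell's underside at its lower face
- ring_top (a point): centre of the ring's top, 52 mm above the cell's underside, turning with the ring: z up, x through the two holes. Ring 64 mm across, 24 mm opening, 7 mm thick. Round through holes of 6.5 mm with 1 mm bevels at x = +-22 mm; the pin tips, fully in, stand on a floor 7 mm below the ring's top (bridge then 2 mm above the barrel's rim)
- ring: the ring; origin on its axis at its underside, same axes as ring_top. It turns with a drag of about 0.12 N m and stays where left. Clockwise (from above) it meets a hard stop after 0.6 to 1.2 rad; that angle differs each time, cannot be seen and has to be felt: the twist rises steeply (over 0.3 N m at the spanner is the stop, 0.8 N m is too much; pins have 0.03 rad of play each way)
- lamp: bystander: a glass lamp tube 38 mm in diameter with black base, lying, loose; origin under its middle
- beaker: bystander: glass beaker, 70 mm across, 90 mm high, loose; origin under its centre
- wash_bottle: bystander: white plastic bottle with blue cap, 64 mm across, 140 mm high, loose; origin under its centre
- screwdriver: bystander: screwdriver, 160 mm long, lying loose; origin under its middle
- spare_ring: bystander: plain spare ring, 60 mm across, 8 mm high, lying loose; origin under its centre
- seal (a joint): how far the hidden cushion under the ring is pressed down, in m: 0.0005 per rad of the ring's clockwise turn, 0.00060 at the stop. Read too coarsely to steer by
Mind the look-alikes: they are no part of the job. Leave any green or pink look-alike of the spanner alone.

How it is judged:
By the outcome, as a careful person would: the job done as asked, in the order asked, and still so for the second after the job is handed in, with the robot touching nothing.
It also fails if it takes over 72 s, if anything falls off the work surface, if the arm or the gripper's body presses on something with over 40 N, if the wrist force passes 120 N, or if a joint passes its speed limit or range.

## Robot

A 6-joint arm with a two-finger parallel gripper is mounted at the origin on the work surface. World frame = base frame: x ahead of the robot, y to its left, z up, the work surface at z = 0. Lengths are in m, angles in rad, forces in N, time in s.
With the tool pointing down it reaches from about 0.35 to 0.725 m from the base axis. Payload 6 kg.
Tool frame: the origin (TCP) lies at the very end of the fingers, on their centre line; the grasp point (between the pads) lies 19 mm behind it; y points along the fingers, x is the direction in which the jaws open and shut, and the axes are right-handed (so a half turn about y gives the same grasp; the last joint's range is limited). The gripper opens to 85 mm and grips with 20 to 120 N. Pads are 22 mm wide; open, the fingers measure 114 mm over their backs; the gripper's body (76 mm by 85 mm) begins 54 mm behind the grasp point. The pads swing forward as they close: fully open they stand 13 mm farther back than shut.
Start: joints at [-0.827, 0.04, 0.085, 0, -1.615, -0.334], TCP at [0.239, -0.55, 0.231] pointing down, gripper open.
Joint ranges: [-2.56, 2.56], [-1.29, 2.01], [-1.08, 1.49], [-3.29, 1.98], [-2.81, -0.18], [-2.99, 2.99]. Speed limits (rad/s): [2.57, 2.57, 3.01, 3.14, 3.14, 3.14].

## Interface

Orientations are given as a rotation vector (axis times angle).
In Python, from station import arm, eyes gives the robot as it stands. The module is installed in compiled form; this text tells all that it offers.
- The arm moves only by the tool arm_command, never from a script. Its argument "plan" is one flat list of numbers, 5 for each row, row after row: the shift along the tool's x, y, z in m, then the turn about the tool's y in degrees, then the opening, from 0 (shut) to 1 (fully open). In form: [tx, ty, tz, roll, gripper, tx, ty, tz, roll, gripper, ...]. A call has 1 to 10 rows; each row shifts and turns the commanded pose from where the row before left it, along the tool's axes as they then stand; what a row does not reach is not made up. A row lasts 1/12 s, in which the tool goes at most 41.7 mm and 7.16 degrees, less where a joint would pass 70% of its speed; a pose out of reach is approached as far as the arm can. A call with a gripper value outside its range is refused whole. The fingers move at their own pace and stop on an object; the grip force is fixed at half the most. Time passes only in rows, so rows that do not move let the fingers close. It gives the time, the measured TCP pose, the force and the opening at its end, in the units of the state.
- arm.state(): the state, without advancing time (a new reading comes with each control period).
- eyes.capture(name): name is "side" or "top"; returns the picture (400x640x3 uint8, red, green, blue); there is no depth.
- eyes.calibration(name): a dict with "fx", "fy", "cx", "cy" (pixels), "xyz" and "attitude" of the camera in the world. Camera axes: x right, y up, looking along -z (the intrinsics and any distortion apply to the point x, -y, -z); pixel columns grow to the right and rows downward; lengths in m; the calibration is good to about 2 mm. A picture is of the moment at which its call begins. calibration takes no time and is no camera call.
- arm.hand_in(): hands the job in, once; it reports no verdict.
The state is a dict: "time": time; "joints": joint angles; "qd": joint speeds; "effort": joint torques, N m; "tcp_pos": TCP position; "eef_rot": TCP orientation; "contact_force": force on the tool from outside, world axes, zero at the start; "ft_torque": the same for the moment, N m; "gripper_width": finger opening in m.
Only numpy, scipy, OpenCV 4.12 (cv2) and the standard library are available. Lean on these libraries where they do the work, as an engineer would, in place of code of your own. Each camera call takes 0.05 s, during which the arm holds its last target. There are 200 camera calls.

## Working session

There is one attempt and no reset: what is moved stays moved. The work goes in short steps, Python scripts to look and compute and a tool call to move; the robot and the scene stay as the last step left them, time stands still between calls to the robot, and variables do not carry over. Pictures are saved under pics/ and viewed, about 8 in all and at most 12, crops included, and the job is handed in when it is done.

Besides the shell and the picture viewer there is one more tool, called after "Call:" as name(argument=value, ...) on one line, values as JSON. arm_command: Moves the arm, as the interface text tells. Its arguments: {"type":"object","properties":{"plan":{"type":"array"}},"required":["plan"]}

```bash
mkdir -p pics
python3 - <<'E'
from station import arm, eyes
import cv2
for n in("top","side"):
    print(n,eyes.calibration(n)); cv2.imwrite(f"pics/{n}0.png",eyes.capture(n)[:,:,::-1])
print(arm.state())
E
```

```text
top {'fx': 509.36308957314554, 'fy': 509.36308957314554, 'cx': 326.14338458155515, 'cy': 197.32927409071178, 'xyz': array([ 0.28045695, -0.07508575,  1.30592235]), 'attitude': array([ 0.18316087, -0.17019939, -1.50643727])}
side {'fx': 370.8315020383737, 'fy': 370.8315020383737, 'cx': 317.8051428715157, 'cy': 193.8592367733039, 'xyz': array([0.52142887, 0.72925608, 0.72862325]), 'attitude': array([ 0.04032725, -1.30021234, -2.78699207])}
{'time': 0.1, 'joints': array([-8.27311373e-01,  4.07754729e-02,  8.39352622e-02, -4.24461848e-04,
       -1.61550587e+00, -3.33653652e-01]), 'qd': array([4.56303840e-04, 3.85783104e-05, 3.18343030e-03, 2.20268291e-03,
       1.39998758e-04, 1.57624972e-03]), 'effort': array([-5.02903800e-03, -3.69342613e+01,  3.48284054e+01,  6.95170552e+00,
       -4.38520961e-03,  8.17324832e-06]), 'tcp_pos': array([ 0.23900591, -0.55002517,  0.23037564]), 'eef_rot': array([-0.98513763, -1.50471808,  1.50329744]), 'contact_force': array([0.75494414, 0.20698459, 0.15929563]), 'ft_torque': array([ 0.04612934, -0.00275392,  0.0084496 ]), 'gripper_width': 0.08522626749591466}
```

View pics/top0.png

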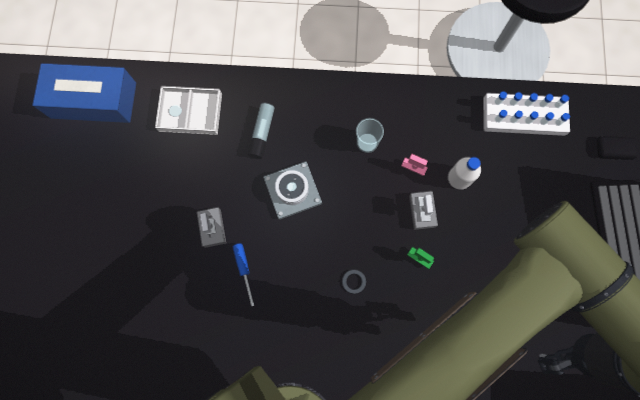

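View pics/side0.png

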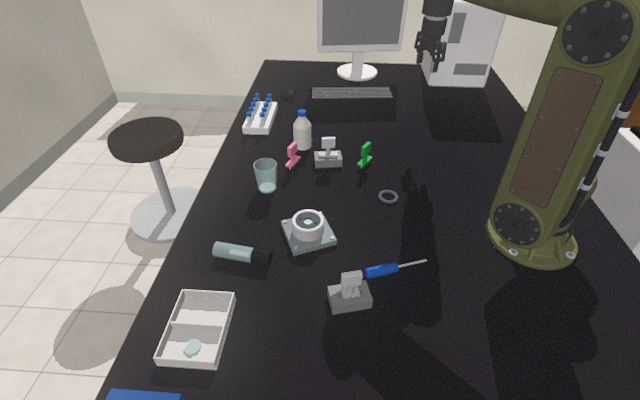

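The top view shows two grey rests, at (211,227) and (424,210), with the cell at (292,190). The green and pink look-alikes at (421,258) and (415,163) are to be left alone. An enlarged view of both rests and the cell should show which spanner is the larger.

```bash
cat > h.py <<'E'
import numpy as np, cv2
from scipy.spatial.transform import Rotation as R
from station import arm, eyes
def proj(n,P):
    c=eyes.calibration(n); q=R.from_rotvec(c['attitude']).inv().apply(np.atleast_2d(P)-c['xyz'])
    return np.c_[c['cx']+c['fx']*q[:,0]/-q[:,2], c['cy']+c['fy']*q[:,1]/q[:,2]]
def back(n,uv,z):
    c=eyes.calibration(n); uv=np.atleast_2d(uv).astype(float)
    d=np.c_[(uv[:,0]-c['cx'])/c['fx'],-(uv[:,1]-c['cy'])/c['fy'],-np.ones(len(uv))]
    d=R.from_rotvec(c['attitude']).apply(d); return c['xyz']+d*((z-c['xyz'][2])/d[:,2])[:,None]
def crop(im,u,v,w,h,s): return cv2.resize(im[v:v+h,u:u+w],None,fx=s,fy=s,interpolation=cv2.INTER_CUBIC)
E
python3 - <<'E'
from h import *
t=np.mean([eyes.capture("top").astype(float) for _ in range(4)],0).astype(np.uint8)[:,:,::-1]
s=np.mean([eyes.capture("side").astype(float) for _ in range(2)],0).astype(np.uint8)[:,:,::-1]
np.save("t.npy",t);np.save("s.npy",s)
g=lambda a:np.clip(a.astype(float)*1.5,0,255).astype(np.uint8)
a=np.hstack([crop(t,186,202,50,50,5),crop(t,399,185,50,50,5),crop(t,260,158,64,64,250/64+1e-9)[:250]])
b=np.hstack([crop(s,310,258,70,60,5)[:300],crop(s,300,128,50,60,5)[:300]])
w=max(a.shape[1],b.shape[1]); p=lambda x:cv2.copyMakeBorder(x,0,0,0,w-x.shape[1],cv2.BORDER_CONSTANT)
o=g(np.vstack([p(a),p(b)]));print(o.shape);cv2.imwrite("pics/c1.png",o)
for n,uv,z in (("top",(211,227),.03),("top",(424,210),.03),("top",(292,187),.056)): print(back(n,uv,z))
E
```

```text
(550, 750, 3)
[[0.48060936 0.23143467 0.03      ]]
[[ 0.55553782 -0.30740657  0.03      ]]
[[0.59029946 0.0315596  0.056     ]]
```

View pics/c1.png

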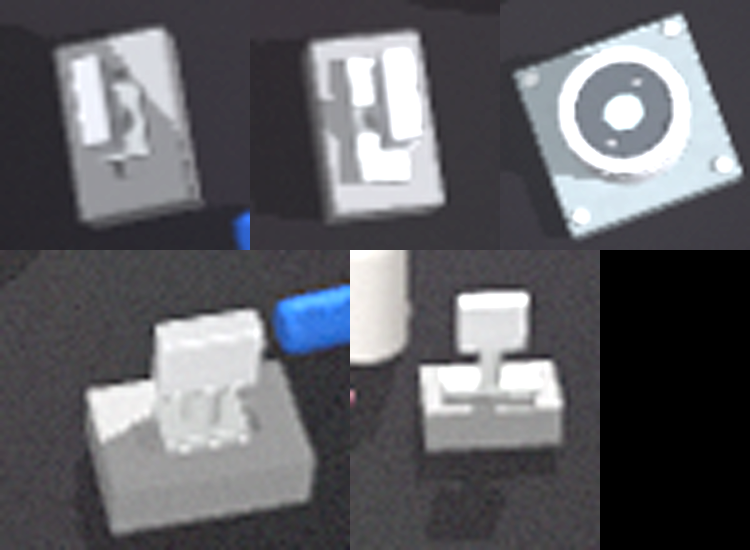

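The spanner at (424,210), with the longer bridge (about 64 mm on the 90 mm rest), is the right one. The one at (211,227) has a short bridge, so it is the small one. The ring's holes show at about (294.8,179) and (288.7,194.6). Next I fit the poses from the silhouettes in both views.

```bash
cat >> h.py <<'E'
from scipy.optimize import minimize
def box(sx,sy,z0,z1,k=0):
    return np.array([[i*sx/2,j*sy/2,z] for i in(-1,1) for j in(-1,1) for z in(z0,z1)])
def cyl(r,z0,z1):
    a=np.linspace(0,2*np.pi,40); return np.array([[r*np.cos(t),r*np.sin(t),z] for t in a for z in(z0,z1)])
def place(P,x,y,yaw): 
    return R.from_rotvec([0,0,yaw]).apply(P)+[x,y,0]
SP=[box(.064,.024,0,.008),cyl(.008,.008,.033),box(.044,.014,.033,.069)]
RESTSP=[box(.09,.055,0,.03)]+[p+[0,0,.03] for p in SP]
CELL=[box(.12,.12,0,.018),cyl(.042,.018,.056)]
def render(n,parts,p,win):
    u,v,w,h=win; S=8; m=np.zeros((h*S,w*S),np.uint8)
    for q in parts:
        uv=(proj(n,place(q,*p))-[u,v]+.5)*S-.5
        cv2.fillConvexPoly(m,cv2.convexHull(np.round(uv*16).astype(np.int32)),255,shift=4)
    return cv2.resize(m,(w,h),interpolation=cv2.INTER_AREA)/255.
def fit(n,im,parts,p0,thr):
    uv=np.vstack([proj(n,place(q,*p0)) for q in parts]); a=uv.min(0).astype(int)-7; b=uv.max(0).astype(int)+8
    win=(a[0],a[1],*(b-a)); g=im[a[1]:b[1],a[0]:b[0]].max(2).astype(float)
    lo,hi=thr; obs=np.clip((g-lo)/(hi-lo),0,1)
    f=lambda p: np.minimum(np.abs(render(n,parts,p,win)-obs),1).sum()
    r=min((minimize(f,p0,method='Nelder-Mead',options=dict(initial_simplex=np.array(p0)+s*np.array([[0,0,0],[.006,0,0],[0,.006,0],[0,0,.1]]),xatol=1e-5)) for s in(1,-1)),key=lambda r:r.fun)
    return r.x,r.fun,win,obs
E
python3 - <<'E'
from h import *
t=np.load("t.npy");s=np.load("s.npy")
h=back("top",[(294.8,179),(288.7,194.6)],.052);print(h,h.mean(0),np.arctan2(*(h[1]-h[0])[[1,0]]),np.linalg.norm(h[1]-h[0]))
ov=[]
for nm,parts,p0 in(("rest",RESTSP,[.5555,-.307,1.57]),("cell",CELL,[.59,.0315,.35])):
    for n,im in(("top",t),("side",s)):
        x,f,w,o=fit(n,im,parts,p0,(45,75)); 
        print(nm,n,x.round(4),f,"bgmed",np.percentile(im[w[1]:w[1]+w[3],w[0]:w[0]+w[2]].max(2),[5,20,40,60]))
        c=np.dstack([render(n,parts,x,w)]*1+[o,o]); ov.append(cv2.resize((c*255).astype(np.uint8),(300,250)))
cv2.imwrite("pics/ov.png",np.vstack([np.hstack(ov[:2]),np.hstack(ov[2:])]))
E
```

```text
[[0.61266368 0.0263022  0.052     ]
 [0.57103794 0.03879886 0.052     ]] [0.59185081 0.03255053 0.052     ] 2.849938955386654 0.043461124640551865
rest top [ 0.5597 -0.3085  0.1578] 24.627450980392155 bgmed [32. 33. 41. 72.]
rest side [ 0.5588 -0.3068  3.3508] 208.63725490196077 bgmed [39. 48. 52. 66.]
cell top [0.5947 0.0338 0.4155] 150.09411764705882 bgmed [39. 45. 47. 89.]Traceback (most recent call last):
  File "<stdin>", line 7, in <module>
  File "h.py", line 33, in fit
    r=min((minimize(f,p0,method='Nelder-Mead',options=dict(initial_simplex=np.array(p0)+s*np.array([[0,0,0],[.006,0,0],[0,.006,0],[0,0,.1]]),xatol=1e-5)) for s in(1,-1)),key=lambda r:r.fun)
  File "h.py", line 33, in <genexpr>
    r=min((minimize(f,p0,method='Nelder-Mead',options=dict(initial_simplex=np.array(p0)+s*np.array([[0,0,0],[.006,0,0],[0,.006,0],[0,0,.1]]),xatol=1e-5)) for s in(1,-1)),key=lambda r:r.fun)
           ~~~~~~~~^^^^^^^^^^^^^^^^^^^^^^^^^^^^^^^^^^^^^^^^^^^^^^^^^^^^^^^^^^^^^^^^^^^^^^^^^^^^^^^^^^^^^^^^^^^^^^^^^^^^^^^^^^^^^^^^^^^^^^^^^^^^^^^^^^^^^^
    res = _minimize_neldermead(fun, x0, args, callback, bounds=bounds,
                               **options)
    fxe = func(xe)
    fx = function(np.copy(x), *(wrapper_args + args))
  File "h.py", line 32, in <lambda>
    f=lambda p: np.minimum(np.abs(render(n,parts,p,win)-obs),1).sum()
                                  ~~~~~~^^^^^^^^^^^^^^^
  File "h.py", line 25, in render
    uv=(proj(n,place(q,*p))-[u,v]+.5)*S-.5
        ~~~~^^^^^^^^^^^^^^^
  File "h.py", line 5, in proj
    c=eyes.calibration(n); q=R.from_rotvec(c['attitude']).inv().apply(np.atleast_2d(P)-c['xyz'])
ValueError: time passes only in moves, steps and waits
```

```bash
python3 - <<'E'
s=open('h.py').read()
s=s.replace("def proj(","CAL={n:eyes.calibration(n) for n in('top','side')}\ndef proj(",1).replace("c=eyes.calibration(n);","c=CAL[n];")
s=s.replace("    f=lambda p: np.minimum(","    M=cv2.dilate((render(n,parts,p0,win)>0).astype(np.uint8),np.ones((9,9)));obs=obs*M\n    f=lambda p: np.minimum(")
open('h.py','w').write(s)
E
cat > f.py <<'E'
from h import *
t=np.load("t.npy");s=np.load("s.npy")
ov=[]
for nm,parts,p0 in(("rest",RESTSP,[.5597,-.308,.158]),("cell",CELL,[.592,.0325,.35])):
    for n,im in(("top",t),("side",s)):
        x,f,w,o=fit(n,im,parts,p0,(58,80)); 
        print(nm,n,x.round(4),f)
        c=np.dstack([render(n,parts,x,w)]*1+[o,o]); ov.append(cv2.resize((c*255).astype(np.uint8),(300,250)))
cv2.imwrite("pics/ov.png",np.vstack([np.hstack(ov[:2]),np.hstack(ov[2:])]))
E
python3 f.py
```

```text
rest top [ 0.5599 -0.3092  0.1601] 30.694295900178254
rest side [ 0.5588 -0.3077  0.1732] 44.75401069518716
cell top [0.5946 0.0343 0.4193] 41.49358288770054
cell side [0.5948 0.0332 0.4151] 31.60873440285205
```

View pics/ov.png

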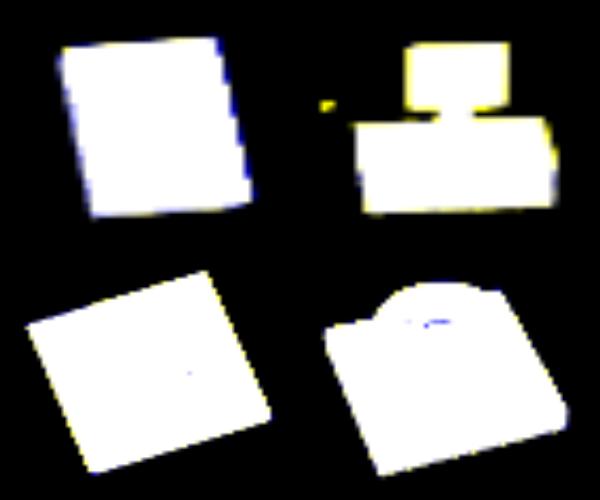

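The fits agree between the views to 1–1.5 mm: rest ≈ (0.559,−0.308), yaw 0.165; cell ≈ (0.595,0.034). Next I refine the hole positions and compute the moves.

```bash
cat >> h.py <<'E'
def rel(xy,z,jawyaw):
    """shift (tool axes) and roll deg to reach TCP at xy,z with tool x at jawyaw (mod pi)"""
    s=arm.state(); T=R.from_rotvec(s['eef_rot']); d=np.array([*xy,z])-s['tcp_pos']
    X=T.apply([1,0,0]); y0=np.arctan2(X[1],X[0]); r=-(jawyaw-y0); r=(r+np.pi/2)%np.pi-np.pi/2
    print("t",round(s['time'],2),"tcp",s['tcp_pos'].round(4),"jawyaw",y0.round(4),"down",T.apply([0,1,0]).round(4),"j1,j6",s['joints'][[0,5]].round(3),"w",s['gripper_width'].round(4))
    print("F",s['contact_force'].round(2),"M",s['ft_torque'].round(3))
    print("shift tool xyz mm",(T.inv().apply(d)*1e3).round(2),"roll",np.degrees(r).round(2))
E
python3 - <<'E'
from h import *
t=np.load("t.npy"); g=t.max(2)
print(g[174:200,280:304].astype(int))
rel((.5593,-.3085),.16,.165+np.pi/2)
b=np.clip((cv2.resize(g[165:210,265:318],None,fx=12,fy=12,interpolation=cv2.INTER_CUBIC).astype(float)-40)*1.3,0,255)
cv2.imwrite("pics/ring.png",b)
E
```

```text
[[155 209 234 234 233 226 202 159 121 108 100 106 108  97  95 112 141 188
  227 233 235 235 226 184]
 [221 234 235 230 204 151 114 100  99  97  98  98  96  99  99  99  96 105
  153 208 230 234 235 221]
 [234 235 230 195 117  97  98  98  99  98  97  98  98  97  96  96  97  98
   96 120 184 228 232 236]
 [235 231 193 119  99  98  97  98 100  97  98  98  99  97  91  90  94  99
   96  94 122 184 228 232]
 [233 197 107  98  99 100  98  98  98  98  97  97  98 105 125 135 110  98
   98  98  98 119 184 229]
 [219 134  98  97  98  99  98  98  99  99  98  98  97 109 141 145 104  98
   98  97  97  92 126 202]
 [175  99  99  98  97  97  98  99  99  99  97  97  96  97  95  95  98  98
   98  97  99  92  97 174]
 [104  98 100  99  97  97  97  98  98  97 100 104 102 105  99  98  97  97
   98  99  99  96  85 129]
 [ 97  97  97  98  99  98  97  97  97 117 152 166 168 169 129 107  98  97
   98 100  98  98  89 126]
 [ 97  98  98  97  99  99  97 101 141 213 241 237 229 227 214 155 101 100
   99  99  98  98  91  90]
 [ 99 100  99  98  98  98  98 145 222 242 241 241 241 235 226 200 119  99
   99  99  99 10
[... 1349 characters left out ...]
 223 194 167 144 143 126 133 156 173 203 231 234
  234 235 233 217 174 173]
 [108 119 155 207 228 231 231 230 231 231 232 232 232 232 232 232 233 234
  232 227 206 174 179 175]]Traceback (most recent call last):
  File "<stdin>", line 4, in <module>
  File "h.py", line 41, in rel
    print("t",round(s['time'],2),"tcp",s['tcp_pos'].round(4),"jawyaw",y0.round(4),"down",T.apply([0,1,0]).round(4),"j1,j6",s['joints'][[0,5]].round(3),"w",s['gripper_width'].round(4))
                                                                                                                                                           ^^^^^^^^^^^^^^^^^^^^^^^^
AttributeError: 'float' object has no attribute 'round'
```

```bash
sed -i "s/s\['gripper_width'\].round(4)/round(s['gripper_width'],4)/" h.py
python3 - <<'E'
from h import *
for z in(.052,.0485):
    h=back("top",[(294.54,178.5),(288.1,194.15)],z);print(h.mean(0),np.arctan2(*(h[0]-h[1])[[1,0]]),np.linalg.norm(h[1]-h[0]))
t=np.load("t.npy"); g=t.max(2).astype(np.float32)
# rim outer/inner bright annulus (66..84 mm at z=.056): match a rendered annulus
u,v,w,hh=265,160,60,55; o=np.clip((g[v:v+hh,u:u+w]-185)/40,0,1)
a=np.linspace(0,2*np.pi,60,endpoint=False); C=np.c_[np.cos(a),np.sin(a),0*a]
def ren(p):
    S=8;m=np.zeros((hh*S,w*S),np.uint8)
    for r,z,c in((.042,.056,255),(.033,.056,0)):
        q=(proj("top",C*r+[p[0],p[1],z])-[u,v]+.5)*S-.5; cv2.fillConvexPoly(m,np.round(q*16).astype(np.int32),c,shift=4)
    return cv2.resize(m,(w,hh),interpolation=cv2.INTER_AREA)/255.
yy,xx=np.mgrid[0:hh,0:w]; c0=proj("top",[.593,.033,.056])[0]-[u,v]; rr=np.hypot(xx-c0[0],yy-c0[1]); M=(rr>9)&(rr<20)
f=lambda p:(np.abs(ren(p)-o)*M).sum()
r=minimize(f,[.593,.033],method='Nelder-Mead',options=dict(initial_simplex=[[.593,.033],[.597,.033],[.593,.037]]));print(r.x,r.fun)
rel((.5593,-.3085),.16,.165+np.pi/2)
E
```

```text
[0.59302991 0.03372969 0.052     ] -0.3088403823150302 0.04390013123602842
[0.59390238 0.03403342 0.0485    ] -0.3088403823150321 0.04402266710082281
[0.59376716 0.03322699] 59.310783992605465
t 0.4 tcp [ 0.2391 -0.5503  0.2311] jawyaw 1.9806 down [-2.e-04  2.e-04 -1.e+00] j1,j6 [-0.827 -0.334] w 0.0855
F [ 0.86  0.78 -0.34] M [0.015 0.015 0.003]
shift tool xyz mm [  94.12   71.14 -390.06] roll 14.03
```

Call:
arm_command(plan=[0.0094, 0, -0.039, 0, 1, 0.0094, 0, -0.039, 0, 1, 0.0094, 0, -0.039, 0, 1, 0.0094, 0, -0.039, 0, 1, 0.0094, 0, -0.039, 0, 1, 0.0094, 0, -0.039, 0, 1, 0.0094, 0, -0.039, 0, 1, 0.0094, 0, -0.039, 0, 1, 0.0094, 0, -0.039, 0, 1, 0.0094, 0, -0.039, 0, 1])

```text
time: 1.23
tcp_pos: [0.5607, -0.3071, 0.2315]
eef_rot: [-0.987, -1.505, 1.504]
contact_force: [0.9, -1.4, 0.7]
gripper_width: 0.0853
```

Call:
arm_command(plan=[0, 0.02, 0, 7, 1, 0, 0.02, 0, 7, 1, 0, 0.02, 0, 0, 1, 0, 0, 0, 0, 1, 0, 0, 0, 0, 1])

```text
time: 1.65
tcp_pos: [0.5588, -0.3086, 0.1705]
eef_rot: [-1.124, -1.329, 1.331]
contact_force: [-0.4, 0.3, 0.7]
gripper_width: 0.0854
```

Run:
```python
from h import *
rel((.5593,-.3085),.062,.165+np.pi/2)
```

```text
t 1.65 tcp [ 0.5588 -0.3086  0.1705] jawyaw 1.7371 down [-2.5e-03  4.0e-04 -1.0e+00] j1,j6 [-0.192 -1.213] w 0.0854
F [-0.37  0.26  0.65] M [-0.037  0.027 -0.02 ]
shift tool xyz mm [-4.0000e-02  1.0846e+02 -8.0000e-01] roll 0.07
```

Roll convention: yaw = q1 + q6 + π, so clockwise turning at the ring would run out of wrist range. I take the other half-turn grasp (roll −180°).

Call:
arm_command(plan=[0, 0, 0, -7, 1, 0, 0, 0, -7, 1, 0, 0, 0, -7, 1, 0, 0, 0, -7, 1, 0, 0, 0, -7, 1, 0, 0, 0, -7, 1, 0, 0, 0, -7, 1, 0, 0, 0, -7, 1, 0, 0, 0, -7, 1, 0, 0, 0, -7, 1])

```text
time: 2.48
tcp_pos: [0.5598, -0.3094, 0.174]
eef_rot: [-0.193, -2.129, 2.131]
contact_force: [0.7, 0.1, -0.2]
gripper_width: 0.0852
```

Call:
arm_command(plan=[0, 0, 0, -7, 1, 0, 0, 0, -7, 1, 0, 0, 0, -7, 1, 0, 0, 0, -7, 1, 0, 0, 0, -7, 1, 0, 0, 0, -7, 1, 0, 0, 0, -7, 1, 0, 0, 0, -7, 1, 0, 0, 0, -7, 1, 0, 0, 0, -7, 1])

```text
time: 3.32
tcp_pos: [0.5598, -0.3094, 0.174]
eef_rot: [-0.91, 1.582, -1.587]
contact_force: [-0.1, 0.0, 0.4]
gripper_width: 0.085
```

Call:
arm_command(plan=[0, 0, 0, -7, 1, 0, 0, 0, -7, 1, 0, 0, 0, -7, 1, 0, 0, 0, -7, 1, 0, 0, 0, -7, 1, 0, 0, 0, -5, 1, 0, 0.02, 0, 0, 1, 0, 0.02, 0, 0, 1, 0, 0, 0, 0, 1])

```text
time: 4.07
tcp_pos: [0.5583, -0.3082, 0.1289]
eef_rot: [-1.283, 1.09, -1.083]
contact_force: [-0.1, 0.4, -1.5]
gripper_width: 0.0855
```

Run:
```python
from h import *
rel((.5593,-.3085),.062,.165+np.pi/2)
t=eyes.capture("top")[:,:,::-1];s=eyes.capture("side")[:,:,::-1]
cv2.imwrite("pics/a.png",np.hstack([crop(t,384,160,80,100,5),crop(s,285,90,80,100,5)]))
```

```text
t 4.07 tcp [ 0.5583 -0.3082  0.1289] jawyaw -1.4053 down [-0.0031  0.0021 -1.    ] j1,j6 [-0.192  1.929] w 0.0855
F [-0.12  0.41 -1.51] M [0.038 0.076 0.024]
shift tool xyz mm [ 0.62 66.91  1.16] roll 0.03
```

View pics/a.png

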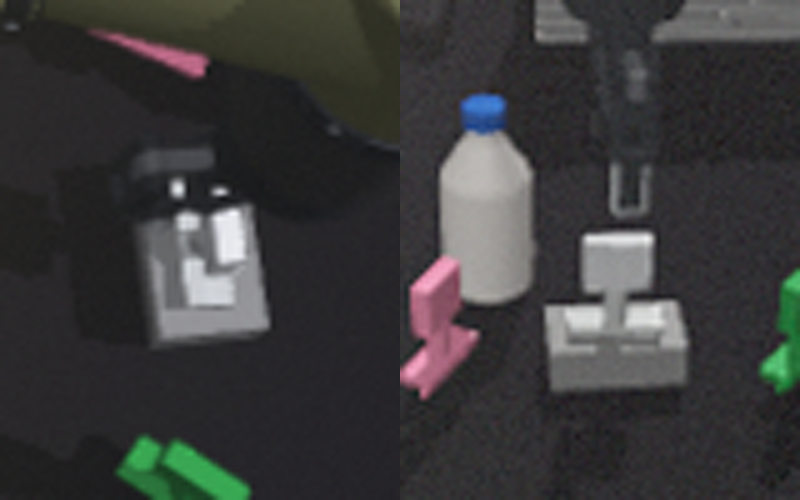

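The side view shows the nearer finger centred near (411,133)-equivalent crop (630,190), and the handle near crop (618,262). I'll check these against the predicted projections.

Run:
```python
from h import *
s=arm.state();T=R.from_rotvec(s['eef_rot'])
f=lambda p:((proj("side",p)[0]-[285,90]+.5)*5+[400,0]).round(1)
for d in(-.0427,.0427):print("finger",f(s['tcp_pos']+T.apply([d,-.013,0])))
print("handle top ctr",f([.5593,-.3085,.099]), f([.5588,-.3077,.099]))
for e in ((.5593,-.3085),): print([f(p) for p in place(box(.044,.014,.063,.099),*e,.165)])
```

```text
finger [627.3 206.7]
finger [611.5 139.4]
handle top ctr [617.7 236.8] [618.4 237.5]
[array([648.2, 276.7]), array([650. , 229.6]), array([650.9, 288.2]), array([652.8, 240.9]), array([582.2, 279.9]), array([582.8, 232.7]), array([584.4, 291.4]), array([585. , 244.1])]
```

Prediction and picture agree to about 1 mm. Descend and grip.

Call:
arm_command(plan=[0.0006, 0.014, 0.001, 0, 1, 0, 0.014, 0, 0, 1, 0, 0.014, 0, 0, 1, 0, 0.014, 0, 0, 1, 0, 0.01, 0, 0, 1, 0, 0, 0, 0, 1, 0, 0, 0, 0, 0.5, 0, 0, 0, 0, 0.3, 0, 0, 0, 0, 0.3, 0, 0, 0, 0, 0.3])

```text
time: 5.0
tcp_pos: [0.561, -0.3093, 0.0665]
eef_rot: [-1.282, 1.085, -1.088]
contact_force: [-0.6, 0.8, 0.4]
gripper_width: 0.0386
```

Run:
```python
from h import *
rel((.5593,-.3085),.062,.165+np.pi/2)
```

```text
t 5.0 tcp [ 0.561  -0.3093  0.0665] jawyaw -1.4052 down [ 1.6e-03 -5.0e-04 -1.0e+00] j1,j6 [-0.192  1.928] w 0.0386
F [-0.61  0.75  0.4 ] M [0.021 0.016 0.05 ]
shift tool xyz mm [-1.07  4.48 -1.52] roll 0.03
```

Call:
arm_command(plan=[-0.001, 0.004, -0.0015, 0, 0.3, 0, 0, 0, 0, 0.2, 0, 0, 0, 0, 0.1, 0, 0, 0, 0, 0, 0, 0, 0, 0, 0, 0, 0, 0, 0, 0, 0, 0, 0, 0, 0, 0, 0, 0, 0, 0, 0, 0, 0, 0, 0])

```text
time: 5.75
tcp_pos: [0.5587, -0.3084, 0.0612]
eef_rot: [-1.283, 1.087, -1.086]
contact_force: [-0.8, 0.3, -1.8]
gripper_width: 0.0132
```

Run:
```python
from h import *
rel((.5593,-.3085),.062,.165+np.pi/2)
```

```text
t 5.75 tcp [ 0.5587 -0.3084  0.0612] jawyaw -1.4054 down [-3.e-04  1.e-04 -1.e+00] j1,j6 [-0.191  1.928] w 0.0132
F [-0.77  0.31 -1.76] M [0.03  0.057 0.006]
shift tool xyz mm [ 0.22 -0.85  0.59] roll 0.02
```

Gripped (13.2 mm). Lift.

Call:
arm_command(plan=[0, -0.004, 0, 0, 0, 0, -0.01, 0, 0, 0, 0, -0.02, 0, 0, 0, 0, -0.03, 0, 0, 0, 0, -0.03, 0, 0, 0, 0, -0.03, 0, 0, 0, 0, 0, 0, 0, 0, 0, 0, 0, 0, 0])

```text
time: 6.42
tcp_pos: [0.5598, -0.3088, 0.1892]
eef_rot: [-1.28, 1.081, -1.091]
contact_force: [-0.9, 1.0, -3.4]
gripper_width: 0.0131
```

Run:
```python
from h import *
rel((.594,.0336),.15,-.309-np.pi/2)
```

```text
t 6.42 tcp [ 0.5598 -0.3088  0.1892] jawyaw -1.4054 down [ 0.0057 -0.0017 -1.    ] j1,j6 [-0.191  1.928] w 0.0131
F [-0.95  1.03 -3.43] M [0.016 0.048 0.016]
shift tool xyz mm [-332.22   38.77   89.88] roll 27.18
```

Call:
arm_command(plan=[-0.0332, 0, 0.009, 0, 0, -0.0332, 0, 0.009, 0, 0, -0.0332, 0, 0.009, 0, 0, -0.0332, 0, 0.009, 0, 0, -0.0332, 0, 0.009, 0, 0, -0.0332, 0, 0.009, 0, 0, -0.0332, 0, 0.009, 0, 0, -0.0332, 0, 0.009, 0, 0, -0.0332, 0, 0.009, 0, 0, -0.0332, 0, 0.009, 0, 0])

```text
time: 7.25
tcp_pos: [0.5922, 0.0356, 0.1843]
eef_rot: [-1.284, 1.088, -1.086]
contact_force: [0.5, -0.5, -1.6]
gripper_width: 0.0134
```

Call:
arm_command(plan=[0, 0.01, 0, 6.8, 0, 0, 0.01, 0, 6.8, 0, 0, 0.01, 0, 6.8, 0, 0, 0.009, 0, 6.8, 0, 0, 0.02, 0, 0, 0, 0, 0, 0, 0, 0, 0, 0, 0, 0, 0, 0, 0, 0, 0, 0])

```text
time: 7.92
tcp_pos: [0.5929, 0.0337, 0.1268]
eef_rot: [-1.047, 1.433, -1.433]
contact_force: [-0.9, -0.2, -2.1]
gripper_width: 0.0135
```

Run:
```python
from h import *
rel((.594,.0336),.11,-.309-np.pi/2)
t=np.mean([eyes.capture("top").astype(float) for _ in range(3)],0).astype(np.uint8)[:,:,::-1]
s=np.mean([eyes.capture("side").astype(float) for _ in range(3)],0).astype(np.uint8)[:,:,::-1]
np.save("t1.npy",t);np.save("s1.npy",s)
cv2.imwrite("pics/b.png",np.hstack([crop(t,255,140,80,80,5),crop(s,268,165,80,80,5)]))
```

```text
t 7.92 tcp [0.5929 0.0337 0.1268] jawyaw -1.8794 down [ 0.e+00 -4.e-04 -1.e+00] j1,j6 [0.394 0.868] w 0.0135
F [-0.87 -0.17 -2.08] M [-0.021 -0.002 -0.02 ]
shift tool xyz mm [-0.2  16.82  1.05] roll 0.02
```

View pics/b.png

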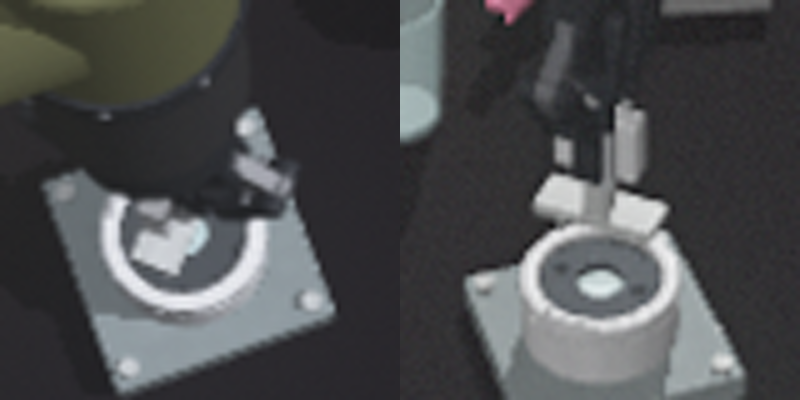

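The side view shows both ring holes (dark, at about (300.0,218.4) and (315.2,222.6)) and the held bridge over them. I overlay the predicted bridge, pins, rim and holes to read the offset.

```bash
cat > ov.py <<'E'
from h import *
import sys
def overlay(n,im,u,v,w,h,S,out,ring,ang,dz=.0312):
    s=arm.state();T=R.from_rotvec(s['eef_rot']);X=T.apply([1,0,0]);yaw=np.arctan2(X[1],X[0])+np.pi/2
    o=s['tcp_pos']-[0,0,dz]; I=crop(im,u,v,w,h,S).copy()
    px=lambda P:np.round(((proj(n,P)-[u,v]+.5)*S-.5)*16).astype(np.int32)
    for p in (SP[0],):
        c=place(p,o[0],o[1],yaw)+[0,0,o[2]]
        for z in(0,1): cv2.polylines(I,[px(c[[0+z,2+z,6+z,4+z]])],True,(0,255,0),1,shift=4)
    a=np.linspace(0,2*np.pi,40);C=np.c_[np.cos(a),np.sin(a),0*a]; r=np.array(ring)
    for sgn in(-1,1):
        b=r+22e-3*sgn*np.array([np.cos(ang),np.sin(ang)])
        cv2.polylines(I,[px(C*.00325+[*b,.052])],True,(0,0,255),1,shift=4)
        for z in(0,-.013):
            q=o[:2]+22e-3*sgn*np.array([np.cos(yaw),np.sin(yaw)]);cv2.polylines(I,[px(C*.0025+[*q,o[2]+z])],True,(0,255,0),1,shift=4)
    for R_,z in((.042,.056),(.033,.056)): cv2.polylines(I,[px(C*R_+[*r,z])],True,(255,0,255),1,shift=4)
    cv2.imwrite(out,I)
E
python3 - <<'E'
from ov import *
s=np.load("s1.npy");overlay("side",s,286,186,52,44,15,"pics/c.png",(.594,.0336),-.309)
g=s.max(2).astype(int);print(g[214:226,296:320])
E
```

```text
[[233 216 171 122 100 103 102 107 110 110 113 113 112 111 104 102  99 102
   93  93 125 157 204 226]
 [213 170 125 104  97 106 109 110 111 110 113 114 112 112 113 114 113 116
  104 100  95 122 160 212]
 [185 121 113 109 111 112 111 110 110 111 119 116 112 114 112 115 112 112
  112 117  96 103 126 181]
 [146 108 109 104  98 104 112 110 110 101 106 100  98  98 111 113 114 114
  114 114 107 111 114 132]
 [108 112  99  82  76  91 109 113 101  75  68  71  72  71  81  99 117 116
  112 114 115 115 114 104]
 [104 107 108  91  84 100 109  87  65 111 149 181 189 171 122  82 105 114
  113 111 114 114 113 104]
 [ 94 107 107 106 105 110 108 113 167 196 205 213 216 211 202 159 105 106
  114 113 113 113 113 109]
 [100 106 108 110 110 111 108 149 203 215 213 212 213 213 218 210 162 118
  114 112 111 112 113 102]
 [121 104 109 112 114 112 109 128 202 229 230 230 229 232 225 204 153 117
   96  88  86 104 109 100]
 [162 102 108 111 109 112 110 107 154 190 218 226 227 219 187 147 120 112
   90  83  84 105  99 148]
 [192 126 105 109 109 112 108 108 104 122 159 165 169 157 121 109 112 112
  107 105 103 107 133 201]
 [222 202 142 106 106 108 109 112 109 112 108 105 109 107 109 109 111 114
  111 108 100 139 200 225]]
```

View pics/c.png

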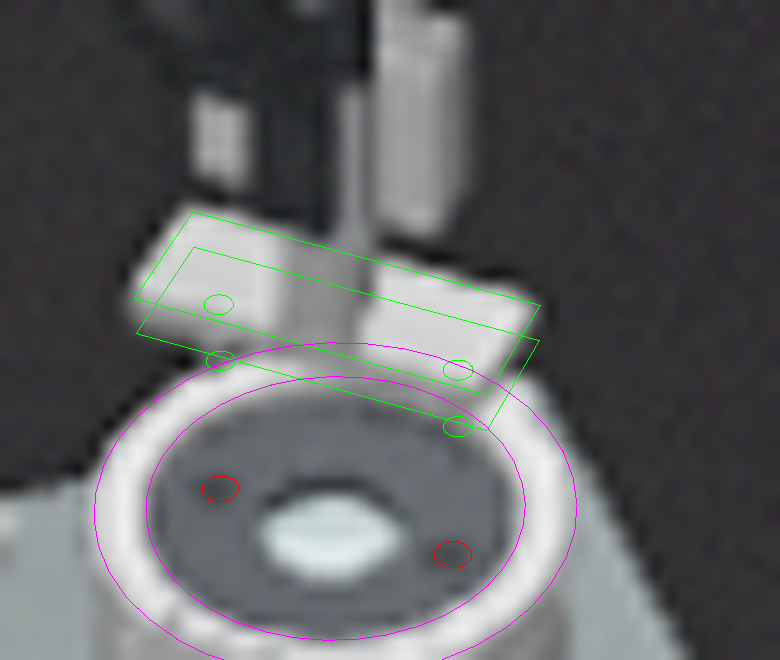

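The predictions agree with the picture to about 1 mm. Move above the holes, then go down in small steps while watching the force.

Call:
arm_command(plan=[-0.0002, 0.008, 0.001, 0, 0, 0, 0.008, 0, 0, 0, 0, 0.006, 0, 0, 0, 0, 0.004, 0, 0, 0, 0, 0, 0, 0, 0, 0, 0, 0, 0, 0, 0, 0, 0, 0, 0])

```text
time: 8.8
tcp_pos: [0.594, 0.0338, 0.1006]
eef_rot: [-1.046, 1.433, -1.433]
contact_force: [-0.8, -0.5, -1.7]
gripper_width: 0.0131
```

Run:
```python
from ov import *
rel((.594,.0336),.0895,-.309-np.pi/2)
s=np.mean([eyes.capture("side").astype(float) for _ in range(3)],0).astype(np.uint8)[:,:,::-1]
overlay("side",s,286,186,52,44,15,"pics/d.png",(.594,.0336),-.309)
```

```text
t 8.8 tcp [0.594  0.0338 0.1006] jawyaw -1.88 down [ 4.e-04 -1.e-04 -1.e+00] j1,j6 [0.393 0.868] w 0.0131
F [-0.79 -0.51 -1.68] M [-0.032 -0.064  0.044]
shift tool xyz mm [ 0.18 11.09  0.  ] roll -0.01
```

View pics/d.png

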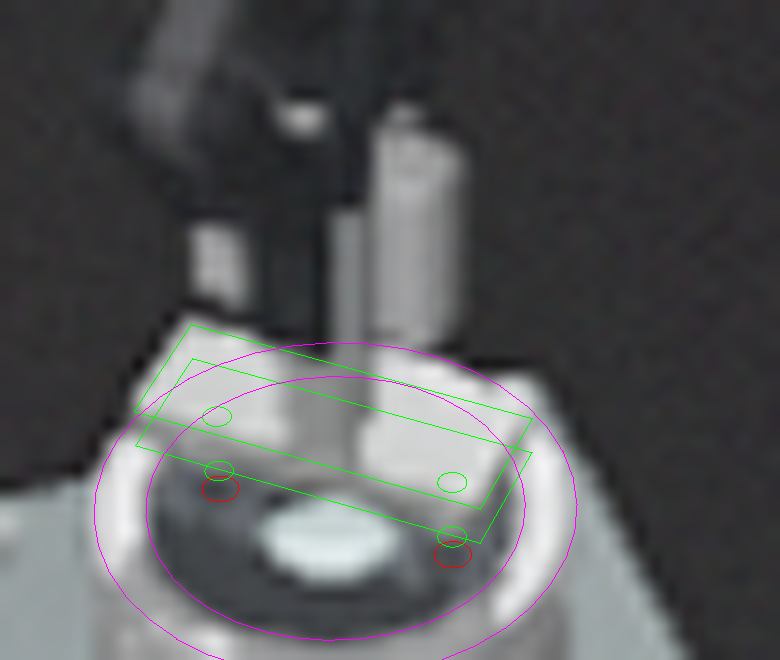

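The held spanner matches its model outline, with pins over holes ((219,470) against (220,488), 4.4 mm higher). Go down.

Call:
arm_command(plan=[0, 0.002, 0, 0, 0, 0, 0.001, 0, 0, 0, 0, 0.001, 0, 0, 0, 0, 0.001, 0, 0, 0, 0, 0, 0, 0, 0, 0, 0, 0, 0, 0])

```text
time: 9.45
tcp_pos: [0.5938, 0.0338, 0.0952]
eef_rot: [-1.047, 1.433, -1.433]
contact_force: [0.1, -0.9, -1.8]
gripper_width: 0.0133
```

Call:
arm_command(plan=[0, 0.001, 0, 0, 0, 0, 0.001, 0, 0, 0, 0, 0, 0, 0, 0, 0, 0, 0, 0, 0])

```text
time: 9.78
tcp_pos: [0.5938, 0.0338, 0.0932]
eef_rot: [-1.047, 1.433, -1.433]
contact_force: [0.8, -0.2, -2.6]
gripper_width: 0.0131
```

Run:
```python
from h import *
rel((.594,.0336),.0895,-.309-np.pi/2)
```

```text
t 9.78 tcp [0.5938 0.0338 0.0932] jawyaw -1.8801 down [-2.e-04  0.e+00 -1.e+00] j1,j6 [0.393 0.868] w 0.0131
F [ 0.76 -0.24 -2.62] M [ 0.017 -0.008  0.018]
shift tool xyz mm [0.11 3.67 0.25] roll -0.02
```

The pins are 3 mm below the ring's top with no force, so they are in the holes. Continue to the floor.

Call:
arm_command(plan=[0, 0.001, 0, 0, 0, 0, 0.001, 0, 0, 0, 0, 0.001, 0, 0, 0, 0, 0, 0, 0, 0, 0, 0, 0, 0, 0])

```text
time: 10.2
tcp_pos: [0.5938, 0.0338, 0.0902]
eef_rot: [-1.047, 1.433, -1.433]
contact_force: [-0.6, -0.3, -2.2]
gripper_width: 0.0133
```

Call:
arm_command(plan=[0, 0.0006, 0, 0, 0, 0, 0.0006, 0, 0, 0, 0, 0, 0, 0, 0, 0, 0, 0, 0, 0])

```text
time: 10.53
tcp_pos: [0.5938, 0.0338, 0.089]
eef_rot: [-1.047, 1.433, -1.433]
contact_force: [-0.2, 0.3, -3.1]
gripper_width: 0.0134
```

Run:
```python
from h import *
rel((.594,.0336),.0892,-.309-np.pi/2)
```

```text
t 10.53 tcp [0.5938 0.0338 0.089 ] jawyaw -1.8801 down [-1.e-04  1.e-04 -1.e+00] j1,j6 [0.394 0.868] w 0.0134
F [-0.16  0.26 -3.13] M [-0.016 -0.021  0.04 ]
shift tool xyz mm [ 0.16 -0.17  0.23] roll -0.02
```

Call:
arm_command(plan=[0, 0.0004, 0, 0, 0, 0, 0, 0, 0, 0, 0, 0, 0, 0, 0])

```text
time: 10.78
tcp_pos: [0.5939, 0.0338, 0.0887]
eef_rot: [-1.047, 1.433, -1.433]
contact_force: [-0.0, -0.5, -2.2]
gripper_width: 0.0135
```

Call:
arm_command(plan=[0, 0.0004, 0, 0, 0, 0, 0, 0, 0, 0, 0, 0, 0, 0, 0])

```text
time: 11.03
tcp_pos: [0.594, 0.0338, 0.0886]
eef_rot: [-1.046, 1.433, -1.433]
contact_force: [-0.5, -0.3, 0.6]
gripper_width: 0.0132
```

Run:
```python
from h import *
rel((.594,.0336),.0892,-.309-np.pi/2)
```

```text
t 11.03 tcp [0.594  0.0338 0.0886] jawyaw -1.88 down [ 3.e-04  0.e+00 -1.e+00] j1,j6 [0.393 0.868] w 0.0132
F [-0.54 -0.25  0.65] M [-0.02   0.245 -0.008]
shift tool xyz mm [ 0.17 -0.6   0.08] roll -0.01
```

The pins stand on the floor (about 2.7 N of contact). Turn clockwise in part, and check the torque.

Call:
arm_command(plan=[0, 0, 0, 1.5, 0, 0, 0, 0, 2, 0, 0, 0, 0, 2.5, 0, 0, 0, 0, 2, 0, 0, 0, 0, 2, 0, 0, 0, 0, 0, 0])

```text
time: 11.53
tcp_pos: [0.5942, 0.0344, 0.0886]
eef_rot: [-0.938, 1.556, -1.556]
contact_force: [0.8, 0.6, 0.5]
gripper_width: 0.0131
```

Run:
```python
from h import *
rel((.594,.0336),.0892,-.309-np.pi/2)
```

```text
t 11.53 tcp [0.5942 0.0344 0.0886] jawyaw -2.0553 down [ 0.0011  0.001  -1.    ] j1,j6 [0.394 0.692] w 0.0131
F [0.8  0.56 0.48] M [ 0.82  -0.059 -0.014]
shift tool xyz mm [ 0.79 -0.58  0.15] roll -10.06
```

Call:
arm_command(plan=[0, 0, 0, 0, 0, 0, 0, 0, 0, 0])

```text
time: 11.7
tcp_pos: [0.5942, 0.0343, 0.0886]
eef_rot: [-0.939, 1.555, -1.554]
contact_force: [0.8, 3.4, 0.2]
gripper_width: 0.0134
```

Run:
```python
from h import *
rel((.594,.0336),.0892,-.309-np.pi/2)
s=arm.state();print(s['effort'].round(2))
for n in("top","side"):pass
```

```text
t 11.7 tcp [0.5942 0.0343 0.0886] jawyaw -2.0534 down [ 0.001  0.001 -1.   ] j1,j6 [0.394 0.695] w 0.0134
F [0.78 3.37 0.2 ] M [ 1.201 -0.2    0.066]
shift tool xyz mm [ 0.74 -0.6   0.14] roll -9.94
[ -1.76 -36.5   32.9    7.59  -0.65  -0.04]
```

Call:
arm_command(plan=[-0.0004, 0, -0.0002, 2, 0, 0, 0, 0, 2, 0, 0, 0, 0, 2, 0, 0, 0, 0, 2, 0, 0, 0, 0, 2, 0])

```text
time: 12.12
tcp_pos: [0.5943, 0.0345, 0.0886]
eef_rot: [-0.821, 1.675, -1.675]
contact_force: [1.2, 2.0, 0.6]
gripper_width: 0.0134
```

Run:
```python
from ov import *
rel((.594,.0336),.0892,-.309-np.pi/2)
s=eyes.capture("side")[:,:,::-1]
overlay("side",s,286,186,52,44,15,"pics/e.png",(.594,.0336),-.309)
```

```text
t 12.12 tcp [0.5943 0.0345 0.0886] jawyaw -2.2297 down [ 1.e-03  5.e-04 -1.e+00] j1,j6 [0.394 0.518] w 0.0134
F [1.19 2.04 0.6 ] M [ 0.904 -0.347  0.174]
shift tool xyz mm [ 0.89 -0.57  0.36] roll -20.05
```

View pics/e.png

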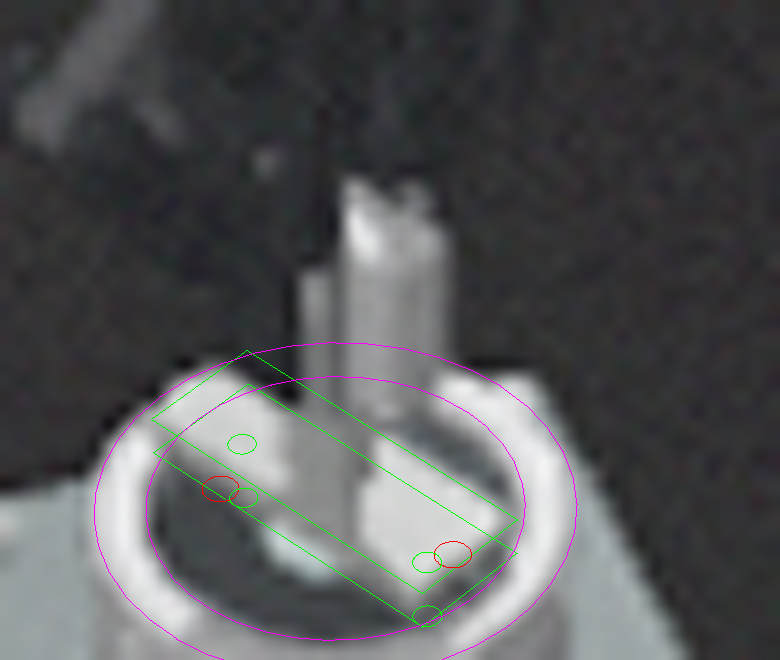

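The bridge turned with the tool (right corner now near (515,515), matching the model). The twist is about 0.17 N m, so this is drag only. I ease the slight side force and go on.

Call:
arm_command(plan=[-0.0005, 0, 0, 2, 0, 0, 0, 0, 2, 0, 0, 0, 0, 2, 0, 0, 0, 0, 2, 0, 0, 0, 0, 2, 0])

```text
time: 12.58
tcp_pos: [0.5944, 0.0347, 0.0886]
eef_rot: [-0.692, 1.791, -1.791]
contact_force: [0.3, 2.4, 0.3]
gripper_width: 0.0133
```

```bash
cat > q.py <<'E'
from h import *
rel((.594,.0336),.0892,-.309-np.pi/2)
E
python3 q.py
```

```text
t 12.58 tcp [0.5944 0.0347 0.0886] jawyaw -2.4037 down [ 6.e-04  1.e-04 -1.e+00] j1,j6 [0.395 0.343] w 0.0133
F [0.32 2.43 0.32] M [ 0.678 -0.213  0.109]
shift tool xyz mm [ 1.03 -0.59  0.52] roll -30.02
```

Call:
arm_command(plan=[-0.0002, 0, 0, 1, 0, 0, 0, 0, 1, 0])

```text
time: 12.75
tcp_pos: [0.5945, 0.0347, 0.0886]
eef_rot: [-0.665, 1.813, -1.814]
contact_force: [-0.1, 0.6, 0.2]
gripper_width: 0.0131
```

```bash
python3 q.py
```

```text
t 12.75 tcp [0.5945 0.0347 0.0886] jawyaw -2.4383 down [ 3.e-04 -1.e-04 -1.e+00] j1,j6 [0.395 0.309] w 0.0131
F [-0.06  0.58  0.18] M [0.568 0.    0.163]
shift tool xyz mm [ 1.09 -0.6   0.56] roll -32.0
```

Call:
arm_command(plan=[0, 0, 0, 1, 0, 0, 0, 0, 0.5, 0])

```text
time: 12.92
tcp_pos: [0.5945, 0.0347, 0.0886]
eef_rot: [-0.643, 1.831, -1.831]
contact_force: [-0.3, 2.0, 1.6]
gripper_width: 0.0137
```

```bash
python3 q.py
```

```text
t 12.92 tcp [0.5945 0.0347 0.0886] jawyaw -2.4653 down [ 4.e-04 -0.e+00 -1.e+00] j1,j6 [0.395 0.281] w 0.0137
F [-0.3   1.97  1.61] M [ 0.581 -0.058  0.14 ]
shift tool xyz mm [ 1.07 -0.62  0.59] roll -33.55
```

Call:
arm_command(plan=[0, 0, 0, 1, 0, 0, 0, 0, 0.8, 0])

```text
time: 13.08
tcp_pos: [0.5945, 0.0348, 0.0886]
eef_rot: [-0.617, 1.851, -1.851]
contact_force: [1.2, 0.9, 1.9]
gripper_width: 0.0131
```

```bash
python3 q.py
```

```text
t 13.08 tcp [0.5945 0.0348 0.0886] jawyaw -2.4974 down [ 5.e-04  1.e-04 -1.e+00] j1,j6 [0.395 0.249] w 0.0131
F [1.24 0.92 1.91] M [ 0.622 -0.167  0.172]
shift tool xyz mm [ 1.11 -0.64  0.65] roll -35.38
```

Call:
arm_command(plan=[0, 0, 0, 1, 0, 0, 0, 0, 0.8, 0])

```text
time: 13.25
tcp_pos: [0.5945, 0.0348, 0.0886]
eef_rot: [-0.591, 1.871, -1.871]
contact_force: [0.4, 1.5, 2.8]
gripper_width: 0.0132
```

```bash
python3 q.py
```

```text
t 13.25 tcp [0.5945 0.0348 0.0886] jawyaw -2.5291 down [ 6.e-04  2.e-04 -1.e+00] j1,j6 [0.395 0.218] w 0.0132
F [0.36 1.54 2.84] M [ 0.591 -0.15   0.122]
shift tool xyz mm [ 1.12 -0.61  0.67] roll -37.2
```

Call:
arm_command(plan=[0, 0, 0, 1, 0, 0, 0, 0, 0.8, 0])

```text
time: 13.42
tcp_pos: [0.5945, 0.0348, 0.0885]
eef_rot: [-0.565, 1.891, -1.891]
contact_force: [0.1, 1.6, 3.6]
gripper_width: 0.013
```

```bash
python3 q.py
```

```text
t 13.42 tcp [0.5945 0.0348 0.0885] jawyaw -2.5606 down [ 5.e-04  2.e-04 -1.e+00] j1,j6 [0.395 0.186] w 0.013
F [0.07 1.6  3.62] M [ 0.629 -0.243  0.118]
shift tool xyz mm [ 1.11 -0.65  0.72] roll -39.01
```

Call:
arm_command(plan=[0, -0.0001, 0, 1, 0, 0, 0, 0, 0.8, 0])

```text
time: 13.58
tcp_pos: [0.5945, 0.0348, 0.0886]
eef_rot: [-0.538, 1.911, -1.911]
contact_force: [1.5, 1.7, 3.6]
gripper_width: 0.0133
```

```bash
python3 q.py
```

```text
t 13.58 tcp [0.5945 0.0348 0.0886] jawyaw -2.5921 down [ 5.e-04  2.e-04 -1.e+00] j1,j6 [0.395 0.155] w 0.0133
F [1.51 1.7  3.6 ] M [ 0.693 -0.44   0.16 ]
shift tool xyz mm [ 1.1  -0.64  0.77] roll -40.81
```

Call:
arm_command(plan=[0, -0.0001, 0, 1, 0, 0, 0, 0, 0.8, 0])

```text
time: 13.75
tcp_pos: [0.5945, 0.0349, 0.0886]
eef_rot: [-0.511, 1.93, -1.93]
contact_force: [2.5, 2.6, 2.8]
gripper_width: 0.0133
```

```bash
python3 q.py
```

```text
t 13.75 tcp [0.5945 0.0349 0.0886] jawyaw -2.6234 down [ 5.e-04  2.e-04 -1.e+00] j1,j6 [0.395 0.123] w 0.0133
F [2.51 2.56 2.78] M [ 0.674 -0.65   0.139]
shift tool xyz mm [ 1.08 -0.58  0.83] roll -42.61
```

Call:
arm_command(plan=[-0.0003, 0, 0, 1, 0, 0, 0, 0, 0.8, 0])

```text
time: 13.92
tcp_pos: [0.5946, 0.0349, 0.0886]
eef_rot: [-0.484, 1.949, -1.949]
contact_force: [1.0, 0.8, 3.1]
gripper_width: 0.0134
```

```bash
python3 q.py
```

```text
t 13.92 tcp [0.5946 0.0349 0.0886] jawyaw -2.6544 down [-1.e-04 -1.e-04 -1.e+00] j1,j6 [0.395 0.092] w 0.0134
F [1.01 0.76 3.12] M [ 0.583 -0.356  0.556]
shift tool xyz mm [ 1.14 -0.63  0.85] roll -44.38
```

The torque jumped from 0.14 to 0.556 N m: the stop, at about 44° (0.77 rad). I ease off slightly and read again.

Call:
arm_command(plan=[0, 0, 0, -0.2, 0])

```text
time: 14.0
tcp_pos: [0.5946, 0.0349, 0.0886]
eef_rot: [-0.488, 1.947, -1.947]
contact_force: [0.4, 0.7, 2.7]
gripper_width: 0.0133
```

```bash
python3 q.py
```

```text
t 14.0 tcp [0.5946 0.0349 0.0886] jawyaw -2.6503 down [-0.e+00 -1.e-04 -1.e+00] j1,j6 [0.395 0.096] w 0.0133
F [0.39 0.72 2.68] M [ 0.544 -0.364  0.326]
shift tool xyz mm [ 1.15 -0.65  0.87] roll -44.15
```

The stop is confirmed (0.326 N m still held after easing). Back off to the middle of the pins' play and lift out.

Call:
arm_command(plan=[0, 0, 0, -0.8, 0, 0, 0, 0, -0.7, 0, 0, 0, 0, 0, 0])

```text
time: 14.25
tcp_pos: [0.5945, 0.0348, 0.0885]
eef_rot: [-0.512, 1.93, -1.93]
contact_force: [1.4, 1.7, 3.5]
gripper_width: 0.0132
```

```bash
python3 q.py
```

```text
t 14.25 tcp [0.5945 0.0348 0.0885] jawyaw -2.6229 down [-2.e-04  0.e+00 -1.e+00] j1,j6 [0.395 0.124] w 0.0132
F [1.44 1.7  3.52] M [ 0.549 -0.361 -0.047]
shift tool xyz mm [ 1.09 -0.7   0.81] roll -42.58
```

Call:
arm_command(plan=[0, -0.001, 0, 0, 0, 0, -0.001, 0, 0, 0, 0, -0.002, 0, 0, 0, 0, -0.002, 0, 0, 0, 0, -0.002, 0, 0, 0, 0, -0.004, 0, 0, 0, 0, -0.01, 0, 0, 0, 0, -0.03, 0, 0, 0, 0, -0.03, 0, 0, 0, 0, 0, 0, 0, 0])

```text
time: 15.08
tcp_pos: [0.5971, 0.0343, 0.1793]
eef_rot: [-0.5, 1.924, -1.929]
contact_force: [1.2, 0.1, -0.2]
gripper_width: 0.013
```

Run:
```python
from h import *
rel((.5587,-.3084),.17,-1.4054)
c=np.mean([eyes.capture("top").astype(float) for _ in range(3)],0).astype(np.uint8)[:,:,::-1];s=eyes.capture("side")[:,:,::-1]
cv2.imwrite("pics/g.png",np.hstack([crop(c,255,140,80,80,5),crop(s,268,145,80,100,5)[:400]]))
```

```text
t 15.08 tcp [0.5971 0.0343 0.1793] jawyaw -2.6236 down [ 1.070e-02  2.000e-04 -9.999e-01] j1,j6 [0.395 0.123] w 0.013
F [ 1.16  0.08 -0.23] M [-0.049 -0.104  0.034]
shift tool xyz mm [203.11   8.87 278.72] roll -69.8
```

View pics/g.png

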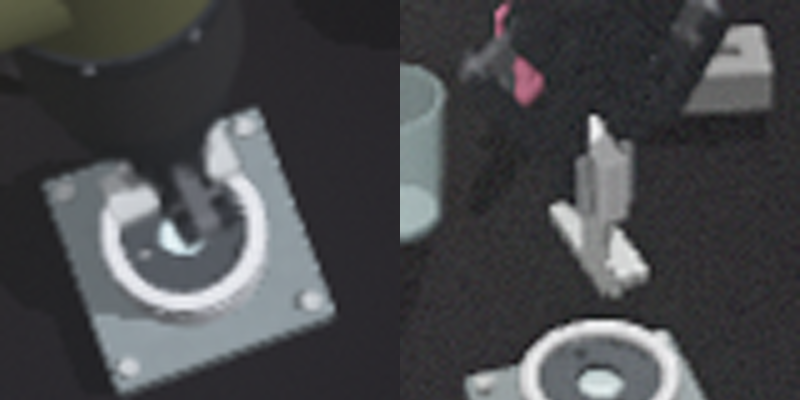

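The spanner is out cleanly and the ring's hole is seen turned (top crop (145,253)). Go back towards the rest.

Call:
arm_command(plan=[0, 0, 0, -6.98, 0, 0, 0, 0, -6.98, 0, 0, 0, 0, -6.98, 0, 0, 0, 0, -6.98, 0, 0, 0, 0, -6.98, 0, 0, 0, 0, -6.98, 0, 0, 0, 0, -6.98, 0, 0, 0, 0, -6.98, 0, 0, 0, 0, -6.98, 0, 0, 0, 0, -6.98, 0])

```text
time: 16.12
tcp_pos: [0.5938, 0.0347, 0.169]
eef_rot: [-1.288, 1.084, -1.081]
contact_force: [-0.2, 0.4, -1.1]
gripper_width: 0.013
```

Run:
```python
from h import *
rel((.5587,-.3084),.18,-1.4054)
```

```text
t 16.12 tcp [0.5938 0.0347 0.169 ] jawyaw -1.3994 down [-3.e-03 -8.e-04 -1.e+00] j1,j6 [0.395 1.347] w 0.013
F [-0.21  0.39 -1.15] M [ 0.011  0.024 -0.041]
shift tool xyz mm [332.09 -10.67 -93.14] roll 0.34
```

Call:
arm_command(plan=[0.0333, -0.001, -0.0092, 0, 0, 0.0333, -0.001, -0.0092, 0, 0, 0.0333, -0.001, -0.0092, 0, 0, 0.0333, -0.001, -0.0092, 0, 0, 0.0333, -0.001, -0.0092, 0, 0, 0.0333, -0.001, -0.0092, 0, 0, 0.0333, -0.001, -0.0092, 0, 0, 0.0333, -0.001, -0.0092, 0, 0, 0.0333, -0.001, -0.0092, 0, 0, 0.0333, -0.001, -0.0092, 0, 0])

```text
time: 16.95
tcp_pos: [0.5575, -0.3101, 0.1791]
eef_rot: [-1.284, 1.089, -1.084]
contact_force: [0.8, -0.1, -1.5]
gripper_width: 0.0133
```

Call:
arm_command(plan=[0, 0, 0, 0, 0, 0, 0, 0, 0, 0, 0, 0, 0, 0, 0])

```text
time: 17.2
tcp_pos: [0.5581, -0.3085, 0.1791]
eef_rot: [-1.283, 1.089, -1.085]
contact_force: [0.6, -1.4, -1.8]
gripper_width: 0.0137
```

Run:
```python
from h import *
rel((.5587,-.3084),.0612,-1.4054)
```

```text
t 17.2 tcp [ 0.5581 -0.3085  0.1791] jawyaw -1.4061 down [-0.0023  0.001  -1.    ] j1,j6 [-0.192  1.928] w 0.0137
F [ 0.56 -1.45 -1.76] M [-0.038  0.     0.04 ]
shift tool xyz mm [1.1000e-01 1.1787e+02 8.7000e-01] roll -0.04
```

Call:
arm_command(plan=[0, 0.02, 0, 0, 0, 0, 0.03, 0, 0, 0, 0, 0.025, 0, 0, 0, 0, 0.015, 0, 0, 0, 0, 0.005, 0, 0, 0, 0, 0, 0, 0, 0, 0, 0, 0, 0, 0, 0, 0, 0, 0, 0])

```text
time: 17.87
tcp_pos: [0.5597, -0.3086, 0.0875]
eef_rot: [-1.282, 1.083, -1.088]
contact_force: [0.6, -0.3, -2.2]
gripper_width: 0.0135
```

Run:
```python
from h import *
rel((.5587,-.3084),.0612,-1.4054)
```

```text
t 17.87 tcp [ 0.5597 -0.3086  0.0875] jawyaw -1.4045 down [ 0.0025 -0.0011 -1.    ] j1,j6 [-0.191  1.928] w 0.0135
F [ 0.58 -0.26 -2.25] M [-0.046 -0.005  0.019]
shift tool xyz mm [-0.42 26.31 -0.99] roll 0.05
```

Call:
arm_command(plan=[-0.0004, 0.004, -0.0007, 0, 0, 0, 0.004, 0, 0, 0, 0, 0.004, 0, 0, 0, 0, 0.004, 0, 0, 0, 0, 0.003, 0, 0, 0, 0, 0.002, 0, 0, 0, 0, 0.002, 0, 0, 0, 0, 0.001, 0, 0, 0, 0, 0, 0, 0, 0, 0, 0, 0, 0, 0])

```text
time: 18.7
tcp_pos: [0.558, -0.3084, 0.0616]
eef_rot: [-1.283, 1.086, -1.087]
contact_force: [-0.8, 0.6, -2.1]
gripper_width: 0.0136
```

Run:
```python
from h import *
rel((.5587,-.3084),.0612,-1.4054)
```

```text
t 18.7 tcp [ 0.558  -0.3084  0.0616] jawyaw -1.4053 down [ 1.e-04 -0.e+00 -1.e+00] j1,j6 [-0.192  1.928] w 0.0136
F [-0.76  0.6  -2.1 ] M [ 0.053 -0.001  0.039]
shift tool xyz mm [0.07 0.37 0.71] roll 0.0
```

Call:
arm_command(plan=[0, 0.0005, 0.0006, 0, 0, 0, 0, 0, 0, 0, 0, 0, 0, 0, 0])

```text
time: 18.95
tcp_pos: [0.5586, -0.3083, 0.061]
eef_rot: [-1.283, 1.086, -1.086]
contact_force: [-0.6, -0.8, -0.6]
gripper_width: 0.0132
```

Call:
arm_command(plan=[0, 0.0005, 0, 0, 0, 0, 0, 0, 0, 0, 0, 0, 0, 0, 0])

```text
time: 19.2
tcp_pos: [0.5587, -0.3084, 0.0608]
eef_rot: [-1.283, 1.086, -1.087]
contact_force: [-0.8, 0.8, -0.7]
gripper_width: 0.0133
```

Seated (weight taken up, z as at the grasp). Release and lift away.

Call:
arm_command(plan=[0, 0, 0, 0, 0.1, 0, 0, 0, 0, 0.2, 0, 0, 0, 0, 0.35, 0, 0, 0, 0, 0.5, 0, 0, 0, 0, 0.6, 0, 0, 0, 0, 0.6, 0, 0, 0, 0, 0.6])

```text
time: 19.78
tcp_pos: [0.5585, -0.3083, 0.0605]
eef_rot: [-1.283, 1.086, -1.086]
contact_force: [-0.4, 1.5, -0.4]
gripper_width: 0.0513
```

Call:
arm_command(plan=[0, -0.01, 0, 0, 0.6, 0, -0.02, 0, 0, 0.6, 0, -0.03, 0, 0, 0.6, 0, -0.04, 0, 0, 0.6, 0, -0.04, 0, 0, 0.6, 0, -0.04, 0, 0, 0.6, 0, 0, 0, 0, 0.6, 0, 0, 0, 0, 0.6])

```text
time: 20.45
tcp_pos: [0.5595, -0.3089, 0.2452]
eef_rot: [-1.28, 1.08, -1.092]
contact_force: [0.3, 0.9, -0.9]
gripper_width: 0.0514
```

Run:
```python
from h import *
rel((.5587,-.3084),.0612,-1.4054)
t=eyes.capture("top")[:,:,::-1];s=np.mean([eyes.capture("side").astype(float) for _ in range(3)],0).astype(np.uint8)[:,:,::-1]
cv2.imwrite("pics/i.png",np.vstack([np.hstack([crop(s,285,120,80,60,4),crop(s,270,195,80,60,4)]),np.hstack([crop(t,200,90,160,120,2),crop(t,340,140,160,120,2)])]))
for nm,n,im,parts,p0 in(("rest","side",s,RESTSP,[.5588,-.3077,.173]),):
    print(fit(n,im,parts,p0,(58,80))[:2])
```

```text
t 20.45 tcp [ 0.5595 -0.3089  0.2452] jawyaw -1.4055 down [ 0.0069 -0.0022 -1.    ] j1,j6 [-0.191  1.928] w 0.0514
F [ 0.34  0.94 -0.95] M [ 0.013  0.036 -0.007]
shift tool xyz mm [ -1.18 184.02  -1.88] roll -0.01
(array([ 0.55878956, -0.30771151,  0.17321608]), np.float64(39.794295900178255))
```

View pics/i.png

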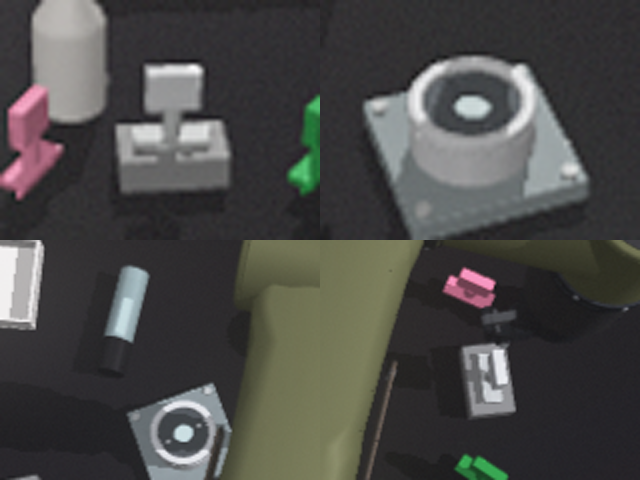

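```bash
python3 -c "
from station import arm
print(arm.hand_in())"
```

```text
the job is handed in; nothing more can be done
None
```

The job is done and handed in at about 20.6 s of the 72 s allowed. I used the larger spanner (longer bridge, rest near x 0.559, y −0.308). Its pins went about 7 mm into the ring's holes with almost no force, until they stood on the floor.

- **Turning the ring:** The drag was 0.11–0.17 N m. After about 44° (0.77 rad) of clockwise turn the twist jumped to 0.56 N m, which is the stop. It still read 0.33 N m after easing off 0.2°. I then backed off about 1.5° more, which should be within the pins' play, and lifted straight out.
- **Returning the spanner:** It stands upright in its own rest. The last side-view fit gave the same pose as at the start, to within 0.1 mm and 0.001 rad. The gripper is open and clear, about 0.18 m above where it held the spanner.
- **Other objects:** The objects visible in the last picture look undisturbed. The beaker, screwdriver, spare ring and small spanner were outside that picture or hidden by the arm, so I did not check them again.
- **Checks that disagreed or were not made:**
  - **Side force:** The spanner pulled sideways by 2–3.6 N during the turn, because the centres were about 1 mm apart. I eased this as I went.
  - **Back-off torque:** It read −0.05 N m after backing off, about zero within the noise.
  - **Ring angle:** I did not measure the ring's final angle from the images.

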